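# Clamp the glued plinth by four clicks and hold

### The job

Two ratchet lever clamps stand on their gluing boards: one is already set, its lever down; in the other, whose lever still stands up, a freshly glued wooden display plinth waits under the foot. With the fingertips press the raised lever down, without forcing it, counting the clicks you feel, and stop after the fourth: a fifth would squeeze the joint dry. Finish while holding: keep the fingers bearing on the lever at the fourth click with a light, steady push of a few newtons, and leave the plinth, the set clamp and the other things on the table undisturbed.

Things in the scene. Friction and masses are not known exactly. Their poses are not given: they have to be found in the camera images.
- clamp: The clamp to work, light alloy, 205 mm tall, screwed to a plywood gluing board (210 x 120 x 15 mm); fixed. Origin: on the table under its foot; z up; +x runs from foot to steel rail (x = 92 mm, 20 x 6 mm, top at 205 mm); the lever points to -x. Jaw face 33 mm, arm top 150 mm, pivot ears 163 mm, ratchet wheel 187 mm above the table; all these within 13 mm of y = 0.
- lever_pivot (a point): Pivot of the raised lever, 150 mm above the table, at x = y = 0 of clamp. The lever swings in the clamp's x-z plane.
- lever_tip (a point): Point in the middle of the upper face of the lever's black grip, 105 mm from the pivot along the lever (6.5 mm above its mid-line); it moves with the lever. The grip runs from 65 to 136 mm from the pivot and is 18 mm wide and 13 mm thick. Press here from above.
- lever (a joint): Lever angle, rad: 0 = 58 degrees above level, grows as it is pressed; 1.01 = level, 1.15 = stop. Starts at 0 to 0.1, stays where left. Clicks at about 0.25, 0.42, 0.60, 0.78, 0.96; the pawl then bars the way back (after the fourth: 0.80). At lever_tip the push climbs from 0-2 N to 4-9 N over the last 0.1 rad before a click and drops by 3 N or more at it; 1 to 4 N then hold the lever there.
- plinth: The glued display plinth, two dark wooden blocks, 50 x 50 x 26 mm below and 40 x 40 x 24 mm above, loose (about 90 g), standing on the jaw under the foot. Origin: centre of its underside. Not to be shifted or touched.
- foot: Sprung rubber foot of the clamp. It comes down 12 mm per rad of lever and meets the plinth at a lever angle of about 0.4.
- set_clamp: The other clamp, of the same make and size and with the same axes, its lever down (10 degrees above level) on another plinth. All fixed. Leave alone.
- tape_roll: Roll of yellow tape lying flat, 100 mm across, 48 mm high. Bystander.
- dropper: Dropper bottle of paint, 25 mm across, 68 mm tall. Bystander.
- paint_pot: Small paint pot with a screw cap, 34 mm across, 38 mm tall. Bystander.
- figure_grip: Cork painting grip with a small grey figure on top, 38 mm across, 85 mm tall. Bystander.
- brush_cup: White brush cup, 72 mm across, 85 mm tall. Bystander.
- brush: Fine artist's brush lying on the table, 180 mm long, 7 mm thick. Bystander.
- paint_tube: Black tube of acrylic standing on its cap, 128 mm tall. Bystander.

How it is judged:
By the outcome, as a careful person would: the job done as asked, in the order asked, and still so for the second after the job is handed in, while the arm keeps its last pose, push and grip.
It also fails if it takes over 72 s, if anything falls off the work surface, if the arm or the gripper's body presses on something with over 40 N, if the wrist force passes 120 N, or if a joint passes its speed limit or range.

### The arm

A 6-joint arm with a two-finger parallel gripper is mounted at the origin on the work surface. World frame = base frame: x ahead of the robot, y to its left, z up, the work surface at z = 0. Lengths are in m, angles in rad, forces in N, time in s.
With the tool pointing down it reaches from about 0.35 to 0.85 m from the base axis. Payload 8.1 kg.
Tool frame: the origin (TCP) lies on the centre line of the jaws, within the pads' length; the fingertips stand robot.finger_overhang ahead of it and the grasp point (between the pads) lies 5 mm behind it (robot.finger_overhang is the distance from the TCP to the fingertips, in m); z points along the fingers, y is the direction in which the jaws open and shut (so a half turn about z gives the same grasp; the last joint's range is limited). The gripper opens to 93 mm and grips with 3 to 60 N. Pads are 15 mm wide; open, the fingers measure 128 mm over their backs; the gripper's body (75 mm by 188 mm) begins 65 mm behind the grasp point.
Start: joints at [-1.261, 0.13, 1.488, -0, 1.523, -0.085], TCP at [0.231, -0.554, 0.233] pointing down, gripper open.
Joint ranges: [-2.96, 2.96], [-0.89, 2.26], [0.02, 2.5], [-1.34, 4.48], [0, 2.73], [-2.66, 2.66]. Speed limits (rad/s): [2.39, 2.39, 2.79, 3.14, 3.14, 3.14].

### API

Orientations are given as a rotation vector (axis times angle).
In Python, from plant import robot gives the robot as it stands. The module is installed in compiled form; this text tells all that it offers.
- The arm moves only by the tool carry_out, never from a script. Its argument "commands" is a list that holds one entry, the list of rows, each a list of 4 numbers: the shift along the tool's x, y, z in cm, then the turn about the tool's z in degrees. In form: [[[tx, ty, tz, roll], ...]]. A call has 1 to 20 rows; each row shifts and turns the commanded pose from where the row before left it, along the tool's axes as they then stand; what a row does not reach is not made up. A row lasts 1/12 s, in which the tool goes at most 41.7 mm and 7.16 degrees, less where a joint would pass 70% of its speed; a pose out of reach is approached as far as the arm can. A call is refused whole if a number of a shift passes 4.17 or a number of a turn 7.16, either way. A call with a gripper value outside its range is refused whole. "claw" is the finger opening in cm, from 0 to 9.3, set as the call begins (left out, the last holds). The fingers move at their own pace and stop on an object; "grip_force" is the grip in N (left out, the last holds). Time passes only in rows, so rows that do not move let the fingers close. It gives the time, the measured TCP pose, the force and the opening at its end, in the units of the state.
- robot.read_state(): the state, without advancing time (a new reading comes with each control period).
- robot.read_camera(name): name is "side" or "top"; returns the picture (384x512x3 uint8, red, green, blue); there is no depth.
- robot.camera_params(name): a dict with "mtx" (3x3 intrinsics, pixels), "R" (3x3) and "t" (3): a world point X has camera coordinates R X + t. Camera axes: x right, y down, z forward; pixel columns grow to the right and rows downward; lengths in m; the calibration is good to about 2 mm. A picture is of the moment at which its call begins. camera_params takes no time and is no camera call.
- robot.close_job(): hands the job in, once; it reports no verdict.
The state is a dict: "t": time; "q": joint angles; "dq": joint speeds; "joint_torque": joint torques, N m; "tool_pos": TCP position; "orientation": TCP orientation; "force": force on the tool from outside, world axes, zero at the start; "wrist_torque": the same for the moment, N m; "opening": finger opening in m.
Only numpy, scipy, OpenCV 4.12 (cv2) and the standard library are available. Lean on these libraries where they do the work, as an engineer would, in place of code of your own. Each camera call takes 0.05 s, during which the arm holds its last target.

## Working session

There is one attempt and no reset: what is moved stays moved. The work goes in short steps, Python scripts to look and compute and a tool call to move; the robot and the scene stay as the last step left them, time stands still between calls to the robot, and variables do not carry over. Pictures are saved under pics/ and viewed, and the job is handed in when it is done.

Besides the shell and the picture viewer there is one more tool, called after "Call:" by a JSON object that holds its "name" and its "arguments", one argument or row to a line. carry_out: Moves the arm, as the interface text tells. Its arguments: {"type":"object","properties":{"commands":{"type":"array","items":{"type":"array","items":{"type":"array","items":{"type":"number"}}}},"claw":{"type":"number"},"grip_force":{"type":"number"}},"required":["commands"]}

```bash
mkdir -p pics; python3 - <<'E'
from plant import robot
import cv2,numpy as np
for n in("side","top"):
    im=robot.read_camera(n); cv2.imwrite(f"pics/{n}0.png",im[:,:,::-1])
    p=robot.camera_params(n); print(n,p)
print(robot.read_state(),robot.finger_overhang)
E
```

```text
side {'mtx': array([[460.99756929,   0.        , 246.91391189],
       [  0.        , 460.99756929, 191.72129777],
       [  0.        ,   0.        ,   1.        ]]), 'R': array([[-0.9839385 , -0.17778275, -0.01607262],
       [-0.06816027,  0.45739134, -0.8866495 ],
       [ 0.16498246, -0.87131306, -0.46216267]]), 't': array([0.50191297, 0.19591161, 1.18608253])}
top {'mtx': array([[486.34370283,   0.        , 252.37668498],
       [  0.        , 486.34370283, 191.45705048],
       [  0.        ,   0.        ,   1.        ]]), 'R': array([[ 0.02182882, -0.99957393,  0.01937684],
       [-0.9951684 , -0.02358019, -0.0953091 ],
       [ 0.0957254 , -0.01720274, -0.99525912]]), 't': array([-0.03561786,  0.55047793,  1.71271279])}
{'t': 0.1, 'q': array([-1.26141025e+00,  1.31090411e-01,  1.48915508e+00,  1.20062338e-05,
        1.52301236e+00, -8.54119851e-02]), 'dq': array([-0.00163902, -0.00244743, -0.0029001 , -0.00031679,  0.00071795,
       -0.00045804]), 'joint_torque': array([-1.06650680e-04, -5.61342502e+01, -4.93096554e+01,  7.69982021e-02,
        2.91261863e-02, -5.93483628e-05]), 'tool_pos': array([ 0.23064173, -0.55336973,  0.23169789]), 'orientation': array([-3.07895913e+00, -6.15802014e-01,  2.73447015e-04]), 'force': array([ 0.67567404, -0.15860648, -0.45805041]), 'wrist_torque': array([ 0.01997482, -0.00557853,  0.00369213]), 'opening': 0.0929318135320711} 0.014
```

View pics/side0.png

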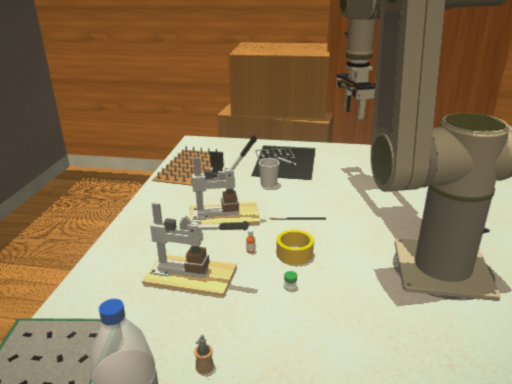

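View pics/top0.png

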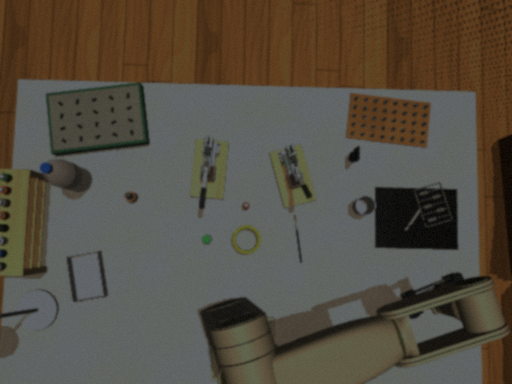

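```bash
python3 - <<'E'
import cv2
a=cv2.imread("pics/side0.png")[125:235,140:290];b=cv2.imread("pics/top0.png")[130:220,180:330]
cv2.imwrite("pics/sc.png",cv2.resize(a,None,fx=5,fy=5,interpolation=2))
cv2.imwrite("pics/tc.png",cv2.resize(b,None,fx=5,fy=5,interpolation=2))
E
```

```text
(no output)
```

View pics/sc.png

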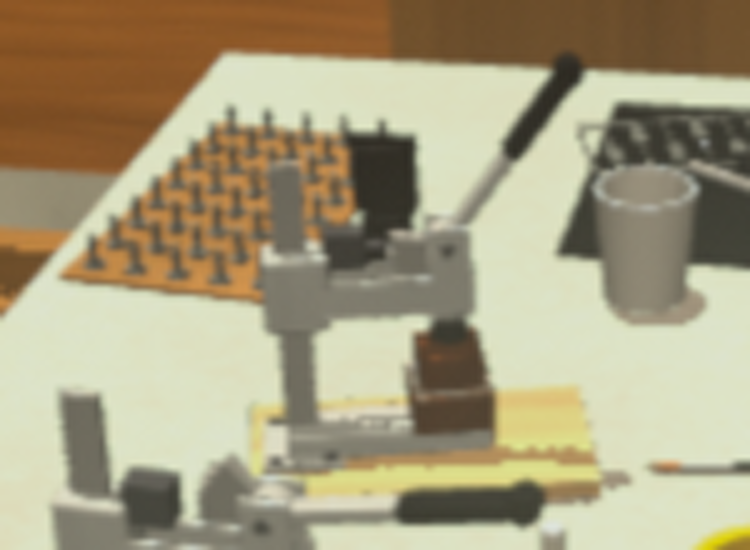

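View pics/tc.png

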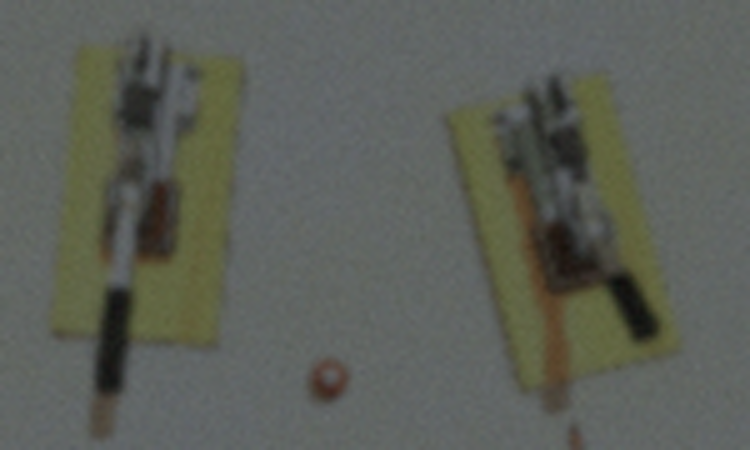

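```bash
cat > h.py <<'E'
from plant import robot
import numpy as np
P={n:robot.camera_params(n) for n in("side","top")}
def proj(n,X):
    p=P[n];c=p["R"]@np.asarray(X,float)+p["t"];u=p["mtx"]@c;return u[:2]/u[2]
E
cat > fit.py <<'E'
from h import *
from scipy.optimize import least_squares
def W(v,p):
    c,s=np.cos(v[2]),np.sin(v[2]);return np.array([v[0]+c*p[0]-s*p[1],v[1]+s*p[0]+c*p[1],p[2]])
def L(v,r,off=0,y=0):
    a=np.radians(58)-v[3];return [-r*np.cos(a)+off*np.sin(a)*-1,y,.15+r*np.sin(a)+off*np.cos(a)]
def obs(v):
    b=v[4]
    return [("side",(229.4,175),[0,-.012,.15]),("side",(253.6,138.6),L(v,.134)),("side",(243,154),L(v,.066)),
    ("side",(197.3,158),[.092,0,.205]),
    ("top",(269.4,152.6),[b+.105,.06,.015]),("top",(301.4,145),[b+.105,-.06,.015]),
    ("top",(316,200),[b-.105,-.06,.015]),("top",(284.6,208),[b-.105,.06,.015]),
    ("top",(309.4,196),L(v,.134)),("top",(304.4,186),L(v,.065))]
def res(v): return np.concatenate([proj(n,W(v,p))-np.array(u) for n,u,p in obs(v)])
best=None
for yw in np.arange(-3,3.1,.5):
  for sy in(1,):
    r=least_squares(res,[.65,-.1,yw,.05,.04],loss="soft_l1")
    if best is None or r.cost<best.cost: best=r
v=best.x
if __name__=="__main__":
    print(best.cost,v,np.degrees(v[2]));
    for o,r in zip(obs(v),res(v).reshape(-1,2)):print(o[0],o[1],r.round(1))
    print("tip",W(v,L(v,.105,.0065)))
    for a in (0,.78,.8): 
        w=v.copy();w[3]=a;print(a,W(w,L(w,.105,.0065)))
E
python3 fit.py
```

```text
7.679681355546413 [ 0.59101537 -0.17428461  0.27913456  0.04111429  0.02084692] 15.993232317870236
side (229.4, 175) [ 0.  -4.2]
side (253.6, 138.6) [ 1.1 -2.6]
side (243, 154) [-1.2  0.8]
side (197.3, 158) [ 0. -1.]
top (269.4, 152.6) [-0. -0.]
top (301.4, 145) [-0.2 -0.6]
top (316, 200) [0.5 0. ]
top (284.6, 208) [-0.2  0.5]
top (309.4, 196) [-0.3  0.1]
top (304.4, 186) [-0.9 -0. ]
tip [ 0.52889599 -0.19208912  0.24035092]
0 [ 0.53222854 -0.19113395  0.24248953]
0.78 [ 0.49135202 -0.20284987  0.18049721]
0.8 [ 0.49102886 -0.2029425   0.17847758]
```

```bash
sed -i 's/\[0,-.012,.15\]/[0,.012,.15]/' fit.py; python3 fit.py; python3 - <<'E'
from fit import *
import cv2
a=cv2.imread("pics/side0.png");b=cv2.imread("pics/top0.png")
E
```

```text
4.715550887192765 [ 0.59167943 -0.17424841  0.27890103  0.04786072  0.02020296] 15.979852166499542
side (229.4, 175) [ 0.3 -0.8]
side (253.6, 138.6) [ 1.2 -2.5]
side (243, 154) [-1.3  0.9]
side (197.3, 158) [-0.2 -1. ]
top (269.4, 152.6) [ 0. -0.]
top (301.4, 145) [-0.2 -0.6]
top (316, 200) [0.6 0. ]
top (284.6, 208) [-0.1  0.5]
top (309.4, 196) [-0.2  0.1]
top (304.4, 186) [-0.9 -0.1]
tip [ 0.5290189  -0.19219218  0.23998531]
0 [ 0.53288867 -0.19108402  0.24248953]
0.78 [ 0.49200942 -0.2027904   0.18049721]
0.8 [ 0.49168624 -0.20288294  0.17847758]
```

```bash
sed -i 's/off\*np.sin(a)\*-1/off*np.sin(a)/' fit.py; cat > go.py <<'E'
from fit import *
from scipy.spatial.transform import Rotation as Ro
def tcp(ang,clear=0,half=.0075,rc=.105):
    w=v.copy();w[3]=ang;a=np.radians(58)-ang
    p=np.array(L(w,rc,.0065+clear));p[0]+=half;p[2]+=robot.finger_overhang
    return W(v,p)
def show(T,s=None):
    s=s or robot.read_state();R=Ro.from_rotvec(s["orientation"]).as_matrix()
    print("t",round(s["t"],2),"pos",s["tool_pos"].round(4),"toolx yaw",np.degrees(np.arctan2(R[1,0],R[0,0])).round(2),"F",s["force"].round(2),"d_tool cm",(R.T@(np.array(T)-s["tool_pos"])*100).round(2))
E
python3 - <<'E'
from go import *
print(v,[tcp(a).round(4) for a in(v[3],.25,.8)])
show(tcp(v[3],.015))
E
```

```text
[ 0.59167943 -0.17424841  0.27890103  0.04786072  0.02020296] [array([ 0.5465, -0.1872,  0.254 ]), array([ 0.5302, -0.1919,  0.2412]), array([ 0.5015, -0.2001,  0.1925])]
t 0.1 pos [ 0.2306 -0.5534  0.2317] toolx yaw 22.62 F [ 0.68 -0.16 -0.46] d_tool cm [ 44.46 -21.52  -3.04]
```

Call:
{"name": "carry_out", "arguments": {
  "commands": [
    [[0,0,-3.3,3.3],[0,0,-3.3,3.3],[0,0,-3.3,0]]
  ],
  "claw": 0,
  "grip_force": 20
}}

```text
t: 0.35
tool_pos: [0.2305, -0.553, 0.3314]
orientation: [-3.109, -0.432, 0.001]
force: [-0.7, -1.2, 0.2]
opening: 0.0776
```

```bash
python3 - <<'E'
from go import *
T=tcp(v[3],.015);print(T)
show(T)
E
```

```text
[ 0.5583483  -0.18379327  0.26253359]
t 0.35 pos [ 0.2305 -0.553   0.3314] toolx yaw 15.81 F [-0.72 -1.21  0.23] d_tool cm [ 41.6  -26.58   6.97]
```

Call:
{"name": "carry_out", "arguments": {
  "commands": [
    [[3.2,-2.05,0,0],[3.2,-2.05,0,0],[3.2,-2.05,0,0],[3.2,-2.05,0,0],[3.2,-2.05,0,0],[3.2,-2.05,0,0],[3.2,-2.05,0,0],[3.2,-2.05,0,0],[3.2,-2.05,0,0],[3.2,-2.05,0,0],[3.2,-2.05,0,0],[3.2,-2.05,0,0],[3.2,-2.05,0,0],[0,0,0,0],[0,0,0,0]]
  ]
}}

```text
t: 1.6
tool_pos: [0.5578, -0.1809, 0.3306]
orientation: [-3.109, -0.443, 0.002]
force: [0.0, 0.7, -0.3]
opening: 0.0007
```

```bash
python3 - <<'E'
from go import *
import cv2
T=tcp(v[3],.015)
show(T)
a=robot.read_camera("side")[80:235,140:320,::-1];b=robot.read_camera("top")[110:230,220:380,::-1]
cv2.imwrite("pics/s1.png",cv2.resize(a,None,fx=4,fy=4,interpolation=2))
cv2.imwrite("pics/t1.png",cv2.resize(b,None,fx=4,fy=4,interpolation=2))
E
```

```text
t 1.6 pos [ 0.5578 -0.1809  0.3306] toolx yaw 16.23 F [ 0.    0.74 -0.35] d_tool cm [-0.02  0.3   6.81]
```

View pics/s1.png

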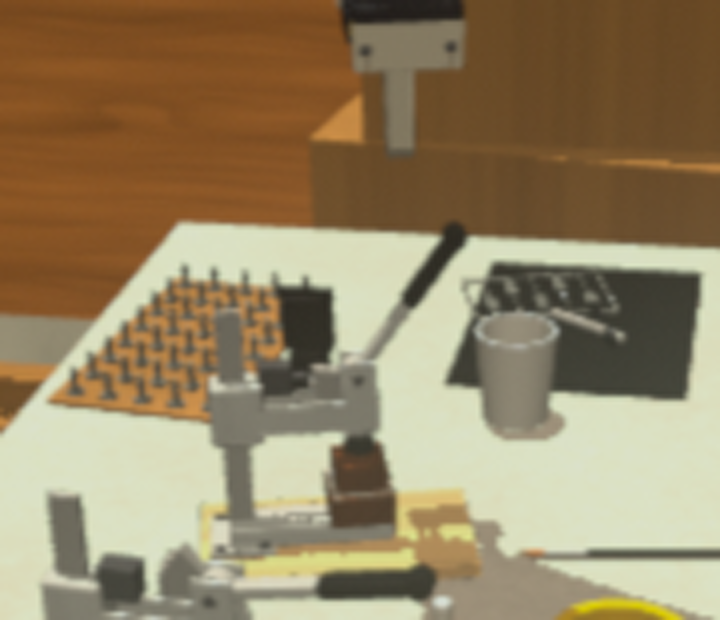

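View pics/t1.png

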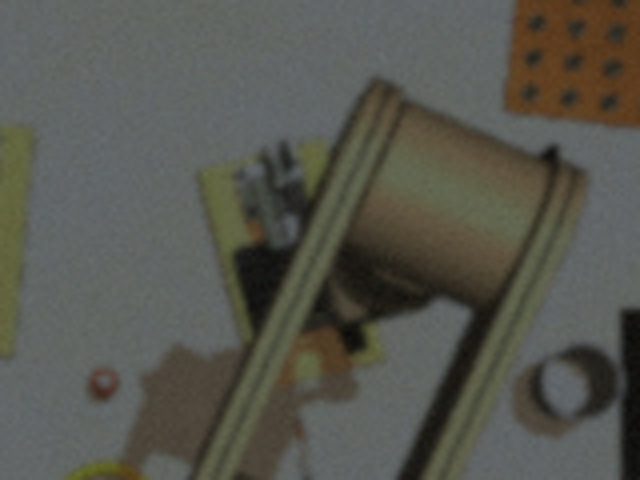

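```bash
python3 - <<'E'
from go import *
s=robot.read_state();p=s["tool_pos"].copy();p[2]-=.014
print(proj("side",p),"seen ~(240,118.5)")
E
```

```text
[240.3498481 117.801508 ] seen ~(240,118.5)
```

Call:
{"name": "carry_out", "arguments": {
  "commands": [
    [[0,0.1,2.3,0],[0,0.1,2.3,0],[0,0.1,2.2,0],[0,0,0,0],[0,0,0,0]]
  ]
}}

```text
t: 2.12
tool_pos: [0.5563, -0.1867, 0.2625]
orientation: [-3.11, -0.434, 0.005]
force: [0.3, -1.0, 0.8]
opening: 0.0003
```

```bash
python3 - <<'E'
from go import *
import cv2
show(tcp(v[3],.0))
a=robot.read_camera("side")[80:235,140:320,::-1]
cv2.imwrite("pics/s2.png",cv2.resize(a,None,fx=4,fy=4,interpolation=2))
E
```

```text
t 2.12 pos [ 0.5563 -0.1867  0.2625] toolx yaw 15.9 F [ 0.33 -1.03  0.81] d_tool cm [-0.96 -0.22  0.85]
```

View pics/s2.png

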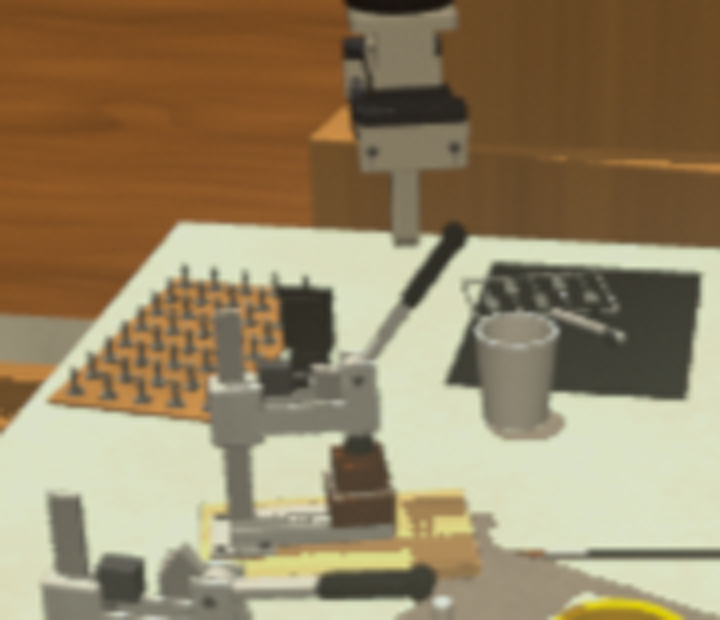

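```bash
cat >> go.py <<'E'
def avg(n=6):
    A=[]
    for i in range(n):
        robot.read_camera("side");s=robot.read_state();A.append(np.r_[s["tool_pos"],s["force"],s["joint_torque"],s["wrist_torque"]])
    A=np.array(A);m=A.mean(0);c=np.cos(v[2]);sn=np.sin(v[2])
    d=m[:3]-np.array([v[0],v[1],0]);cx=c*d[0]+sn*d[1];cy=-sn*d[0]+c*d[1]
    fx=c*m[3]+sn*m[4];
    # corner position
    X=cx-.0075;Z=m[2]-.014-.15
    r2=X*X+Z*Z;along=np.sqrt(max(r2-.0065**2,0));a=np.arctan2(Z,-X)-np.arctan2(.0065,along);th=np.radians(58)-a
    fn=-(fx*-np.sin(a)*-1+m[5]*np.cos(a)) 
    print("t %.2f"%s["t"],"clamp xy mm",(cx*1e3).round(1),(cy*1e3).round(1),"z",(m[2]*1e3).round(1),"| geo th %.3f r %.1f"%(th,along*1e3),"| fx %.2f fz %.2f pushN %.2f"%(fx,m[5],-fn),"tq",m[6:12].round(2),"wt",m[12:].round(3))
    return A
E
python3 - <<'E'
from go import *
A=avg(8);print(A.std(0).round(4));print((A[:,:6]).round(4))
E
```

```text
t 2.57 clamp xy mm -35.3 -2.4 z 265.3 | geo th -0.099 r 109.8 | fx -0.03 fz 0.20 pushN 0.06 tq [-1.400e-01 -5.366e+01 -4.920e+01  5.000e-02 -4.000e-02 -0.000e+00] wt [ 0.009  0.005 -0.007]
[2.000e-04 3.000e-04 5.000e-04 4.404e-01 4.412e-01 3.413e-01 3.520e-02
 6.705e-01 6.669e-01 4.000e-03 1.070e-02 2.300e-03 2.320e-02 2.160e-02
 2.630e-02]
[[ 0.558  -0.1868  0.2655 -0.2978  0.1058  0.4679]
 [ 0.5584 -0.1867  0.2659  0.5023  0.1516  0.6555]
 [ 0.5586 -0.1865  0.266  -0.5081 -0.8009  0.1777]
 [ 0.5586 -0.1864  0.2657 -0.6624 -0.2209 -0.3228]
 [ 0.5585 -0.1862  0.2654  0.2716 -0.2094  0.2644]
 [ 0.5584 -0.1861  0.265   0.5208 -0.4051 -0.1336]
 [ 0.5583 -0.1859  0.2647 -0.2846  0.1258  0.6167]
 [ 0.5582 -0.1858  0.2644  0.3011  0.7968 -0.0995]]
```

```bash
python3 - <<'E'
from go import *
p0=None
for th in np.r_[.05,np.arange(.1,.86,.05)]:
    w=v.copy();w[3]=th;p=np.array(L(w,.105,.0065))*1e3+[7.5,0,14]
    print("%.2f x %.1f z %.1f"%(th,p[0],p[2]),"" if p0 is None else "d cm %.2f %.2f"%((p[0]-p0[0])/10,(p0[2]-p[2])/10));p0=p
avg(3)
E
```

```text
0.05 x -47.2 z 253.9 
0.10 x -51.6 z 251.0 d cm -0.44 0.28
0.15 x -55.9 z 248.0 d cm -0.43 0.31
0.20 x -60.0 z 244.7 d cm -0.41 0.33
0.25 x -64.0 z 241.2 d cm -0.39 0.35
0.30 x -67.7 z 237.5 d cm -0.38 0.37
0.35 x -71.3 z 233.7 d cm -0.36 0.39
0.40 x -74.7 z 229.7 d cm -0.34 0.40
0.45 x -77.9 z 225.5 d cm -0.32 0.42
0.50 x -80.8 z 221.1 d cm -0.30 0.43
0.55 x -83.6 z 216.6 d cm -0.27 0.45
0.60 x -86.1 z 212.0 d cm -0.25 0.46
0.65 x -88.4 z 207.3 d cm -0.23 0.47
0.70 x -90.4 z 202.4 d cm -0.20 0.48
0.75 x -92.2 z 197.5 d cm -0.18 0.49
0.80 x -93.8 z 192.5 d cm -0.15 0.50
0.85 x -95.1 z 187.4 d cm -0.13 0.51
t 2.72 clamp xy mm -35.5 -1.8 z 263.9 | geo th -0.092 r 108.6 | fx -0.46 fz 0.05 pushN -0.39 tq [-4.000e-02 -5.432e+01 -4.979e+01  6.000e-02 -5.000e-02 -0.000e+00] wt [ 0.024 -0.003  0.023]
```

Call:
{"name": "carry_out", "arguments": {
  "commands": [
    [[-0.2,-0.05,0.17,0],[-0.2,-0.05,0.17,0],[-0.2,-0.05,0.17,0],[-0.2,-0.05,0.17,0],[-0.2,0,0.17,0],[-0.2,0,0.17,0],[0,0,0,0],[0,0,0,0]]
  ]
}}

```text
t: 3.38
tool_pos: [0.5457, -0.1872, 0.2534]
orientation: [-3.111, -0.438, 0.0]
force: [0.5, 0.4, -0.3]
opening: 0.0007
```

```bash
python3 -c "
from go import *
avg(5)"
```

```text
t 3.63 clamp xy mm -47.6 0.2 z 253.5 | geo th 0.055 r 104.9 | fx 0.80 fz 0.56 pushN 0.98 tq [-4.000e-02 -5.264e+01 -4.940e+01  6.000e-02 -5.000e-02 -0.000e+00] wt [ 0.032  0.005 -0.001]
```

Call:
{"name": "carry_out", "arguments": {
  "commands": [
    [[-0.22,0,0.14,0],[-0.22,0,0.14,0],[-0.21,0,0.155,0],[-0.21,0,0.155,0],[0,0,0,0],[0,0,0,0]]
  ]
}}

```text
t: 4.13
tool_pos: [0.5374, -0.1896, 0.2475]
orientation: [-3.111, -0.438, 0.0]
force: [0.1, 0.6, -0.5]
opening: 0.0008
```

```bash
python3 -c "
from go import *
import cv2
avg(5)
a=robot.read_camera('side')[80:235,140:320,::-1]
cv2.imwrite('pics/s3.png',cv2.resize(a,None,fx=4,fy=4,interpolation=2))"
```

```text
t 4.38 clamp xy mm -56.4 0.2 z 247.5 | geo th 0.156 r 104.9 | fx 0.25 fz 0.01 pushN 0.19 tq [-5.00e-02 -5.17e+01 -4.93e+01  4.00e-02 -0.00e+00 -0.00e+00] wt [-0.021 -0.033  0.001]
```

View pics/s3.png

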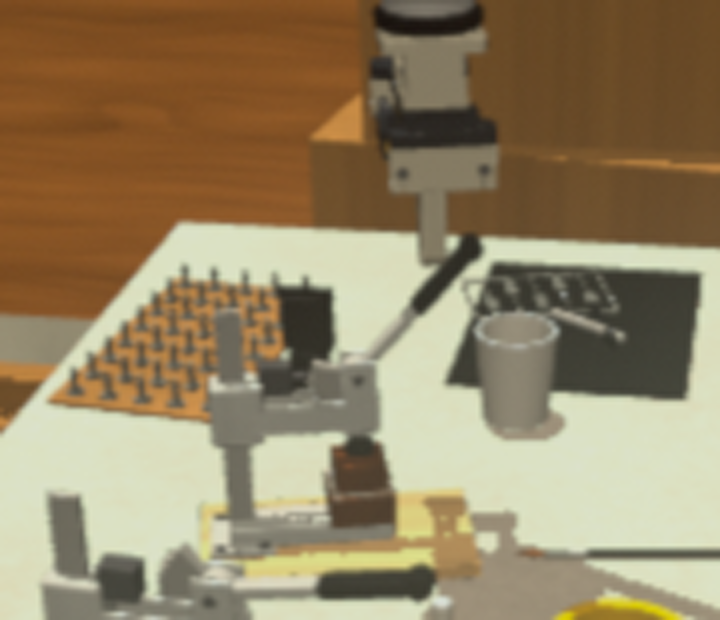

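The picture shows the lever lower, its grip end moved from about (455,235) to (470,245) in the crop, with the fingertips on its upper face at about (430,262). I'll go on towards click 1.

Call:
{"name": "carry_out", "arguments": {
  "commands": [
    [[-0.17,0,0.13,0],[-0.16,0,0.13,0],[0,0,0,0]]
  ]
}}

```text
t: 4.68
tool_pos: [0.5348, -0.1903, 0.2452]
orientation: [3.111, 0.438, 0.002]
force: [2.9, 1.1, 1.3]
opening: 0.0005
```

```bash
python3 -c "
from go import *
avg(5)"
```

```text
t 4.93 clamp xy mm -59.3 0.2 z 245.1 | geo th 0.192 r 104.9 | fx 3.43 fz 1.28 pushN 3.38 tq [-1.170e+00 -5.034e+01 -4.751e+01 -7.700e-01  8.000e-01 -1.000e-02] wt [ 0.2   -0.549 -0.003]
```

Call:
{"name": "carry_out", "arguments": {
  "commands": [
    [[-0.16,0,0.14,0],[0,0,0,0]]
  ]
}}

```text
t: 5.1
tool_pos: [0.5333, -0.1908, 0.2439]
orientation: [3.111, 0.438, 0.002]
force: [4.6, 1.9, 3.3]
opening: 0.0009
```

```bash
python3 -c "
from go import *
avg(5)"
```

```text
t 5.35 clamp xy mm -60.8 0.2 z 243.8 | geo th 0.211 r 104.9 | fx 5.03 fz 3.18 pushN 5.82 tq [-1.840e+00 -4.932e+01 -4.628e+01 -1.260e+00  1.230e+00 -1.000e-02] wt [ 0.34  -0.815  0.018]
```

Call:
{"name": "carry_out", "arguments": {
  "commands": [
    [[-0.16,0,0.14,0],[0,0,0,0]]
  ]
}}

```text
t: 5.52
tool_pos: [0.5305, -0.1915, 0.2416]
orientation: [-3.111, -0.437, 0.003]
force: [0.5, -0.5, 0.8]
opening: 0.0006
```

```bash
python3 -c "
from go import *
avg(5)"
```

```text
t 5.77 clamp xy mm -63.6 0.3 z 241.4 | geo th 0.246 r 104.9 | fx -0.13 fz 0.24 pushN 0.09 tq [ 6.000e-02 -5.123e+01 -4.954e+01  7.000e-02 -6.000e-02 -1.000e-02] wt [-0.005 -0.007  0.013]
```

Call:
{"name": "carry_out", "arguments": {
  "commands": [
    [[-0.16,0,0.14,0],[0,0,0,0]]
  ]
}}

```text
t: 5.93
tool_pos: [0.5294, -0.1918, 0.2403]
orientation: [-3.111, -0.438, 0.001]
force: [-0.3, 0.1, -0.6]
opening: 0.0003
```

```bash
python3 -c "
from go import *
avg(5)"
```

```text
t 6.18 clamp xy mm -64.5 0.2 z 240.6 | geo th 0.258 r 104.9 | fx -0.27 fz 0.13 pushN -0.09 tq [-3.000e-02 -5.077e+01 -4.926e+01  5.000e-02 -5.000e-02 -1.000e-02] wt [-0.017  0.003  0.007]
```

Click 1 came at about 0.24: the push rose to 5.8 N and then fell to 0. Next is click 2.

Call:
{"name": "carry_out", "arguments": {
  "commands": [
    [[-0.15,0,0.145,0],[-0.15,0,0.15,0],[-0.15,0,0.15,0],[-0.15,0,0.155,0],[0,0,0,0]]
  ]
}}

```text
t: 6.6
tool_pos: [0.5239, -0.1935, 0.2345]
orientation: [-3.111, -0.438, -0.0]
force: [1.1, -0.4, -0.1]
opening: 0.0001
```

```bash
python3 -c "
from go import *
avg(4)"
```

```text
t 6.80 clamp xy mm -70.5 0.2 z 234.7 | geo th 0.338 r 105.0 | fx 0.41 fz 0.16 pushN 0.38 tq [-1.200e-01 -5.005e+01 -4.893e+01  0.000e+00  4.000e-02 -1.000e-02] wt [ 0.008 -0.076 -0.007]
```

Call:
{"name": "carry_out", "arguments": {
  "commands": [
    [[-0.14,0,0.155,0],[0,0,0,0]]
  ]
}}

```text
t: 6.97
tool_pos: [0.5228, -0.1938, 0.2333]
orientation: [3.111, 0.438, 0.001]
force: [0.7, 0.2, 2.7]
opening: 0.0004
```

```bash
python3 -c "
from go import *
avg(4)"
```

```text
t 7.17 clamp xy mm -71.6 0.2 z 233.3 | geo th 0.354 r 105.0 | fx 1.45 fz 1.16 pushN 1.80 tq [-5.900e-01 -4.914e+01 -4.793e+01 -3.500e-01  3.200e-01 -1.000e-02] wt [ 0.1   -0.235 -0.004]
```

Call:
{"name": "carry_out", "arguments": {
  "commands": [
    [[-0.14,0,0.16,0],[0,0,0,0]]
  ]
}}

```text
t: 7.33
tool_pos: [0.5215, -0.1942, 0.2318]
orientation: [3.111, 0.438, 0.001]
force: [2.3, 0.3, 2.3]
opening: 0.0005
```

```bash
python3 -c "
from go import *
avg(4)"
```

```text
t 7.53 clamp xy mm -73.0 0.2 z 231.7 | geo th 0.375 r 105.0 | fx 2.50 fz 1.95 pushN 3.05 tq [-9.300e-01 -4.858e+01 -4.722e+01 -6.100e-01  6.000e-01 -1.000e-02] wt [ 0.175 -0.435 -0.011]
```

Call:
{"name": "carry_out", "arguments": {
  "commands": [
    [[-0.14,0,0.16,0],[0,0,0,0]]
  ]
}}

```text
t: 7.7
tool_pos: [0.5203, -0.1945, 0.2302]
orientation: [3.111, 0.438, 0.002]
force: [4.2, 1.8, 4.2]
opening: 0.0007
```

```bash
python3 -c "
from go import *
avg(4)"
```

```text
t 7.90 clamp xy mm -74.3 0.1 z 230.2 | geo th 0.394 r 105.0 | fx 4.29 fz 3.53 pushN 5.36 tq [-1.660e+00 -4.763e+01 -4.590e+01 -1.140e+00  1.090e+00 -1.000e-02] wt [ 0.317 -0.747 -0.002]
```

Call:
{"name": "carry_out", "arguments": {
  "commands": [
    [[-0.14,0,0.16,0],[0,0,0,0]]
  ]
}}

```text
t: 8.07
tool_pos: [0.5178, -0.1951, 0.2277]
orientation: [-3.111, -0.438, 0.003]
force: [-0.6, 0.5, -0.2]
opening: 0.0006
```

```bash
python3 -c "
from go import *
avg(4)"
```

```text
t 8.27 clamp xy mm -76.9 0.4 z 227.5 | geo th 0.429 r 105.4 | fx -0.31 fz 0.04 pushN -0.13 tq [ 8.000e-02 -4.987e+01 -4.936e+01  9.000e-02 -5.000e-02 -1.000e-02] wt [0.012 0.011 0.01 ]
```

Click 2 came at about 0.41, with the push falling from 5.4 N to 0. Next is click 3.

Call:
{"name": "carry_out", "arguments": {
  "commands": [
    [[-0.13,0,0.165,0],[-0.13,0,0.17,0],[-0.12,0,0.17,0],[-0.12,0,0.17,0],[0,0,0,0]]
  ]
}}

```text
t: 8.68
tool_pos: [0.5136, -0.1963, 0.2212]
orientation: [-3.111, -0.438, 0.0]
force: [0.1, 0.7, 1.5]
opening: 0.0007
```

```bash
python3 -c "
from go import *
avg(4)"
```

```text
t 8.88 clamp xy mm -81.1 0.2 z 221.5 | geo th 0.498 r 105.5 | fx -0.19 fz -0.21 pushN -0.27 tq [-2.000e-02 -4.903e+01 -4.891e+01  7.000e-02 -7.000e-02 -1.000e-02] wt [-0.002 -0.001  0.001]
```

Call:
{"name": "carry_out", "arguments": {
  "commands": [
    [[-0.11,0,0.175,0],[0,0,0,0]]
  ]
}}

```text
t: 9.05
tool_pos: [0.5128, -0.1967, 0.2199]
orientation: [3.111, 0.438, 0.0]
force: [-0.4, -0.2, 1.2]
opening: 0.0006
```

```bash
python3 -c "
from go import *
avg(4)"
```

```text
t 9.25 clamp xy mm -82.0 0.1 z 220.0 | geo th 0.515 r 105.4 | fx 0.58 fz 1.05 pushN 1.20 tq [-1.300e-01 -4.834e+01 -4.824e+01 -2.000e-02  4.000e-02 -1.000e-02] wt [ 0.06  -0.043  0.019]
```

Call:
{"name": "carry_out", "arguments": {
  "commands": [
    [[-0.11,0,0.18,0],[0,0,0,0]]
  ]
}}

```text
t: 9.42
tool_pos: [0.5118, -0.197, 0.2182]
orientation: [3.111, 0.438, 0.001]
force: [0.8, -0.4, 2.8]
opening: 0.0003
```

```bash
python3 -c "
from go import *
avg(4)"
```

```text
t 9.62 clamp xy mm -83.1 0.1 z 218.2 | geo th 0.534 r 105.3 | fx 0.88 fz 2.53 pushN 2.65 tq [-3.000e-01 -4.751e+01 -4.734e+01 -1.500e-01  1.700e-01 -1.000e-02] wt [ 0.057 -0.129  0.003]
```

Call:
{"name": "carry_out", "arguments": {
  "commands": [
    [[-0.11,0,0.18,0],[0,0,0,0]]
  ]
}}

```text
t: 9.78
tool_pos: [0.5107, -0.1973, 0.2164]
orientation: [3.111, 0.438, 0.001]
force: [1.8, -0.3, 3.4]
opening: 0.0001
```

```bash
python3 -c "
from go import *
avg(4)"
```

```text
t 9.98 clamp xy mm -84.2 0.1 z 216.3 | geo th 0.556 r 105.4 | fx 1.58 fz 2.67 pushN 3.09 tq [-4.200e-01 -4.711e+01 -4.682e+01 -2.400e-01  3.800e-01 -1.000e-02] wt [ 0.032 -0.256  0.021]
```

Call:
{"name": "carry_out", "arguments": {
  "commands": [
    [[-0.11,0,0.18,0],[0,0,0,0]]
  ]
}}

```text
t: 10.15
tool_pos: [0.5099, -0.1976, 0.2147]
orientation: [3.111, 0.438, 0.001]
force: [4.1, 1.3, 4.3]
opening: 0.0005
```

```bash
python3 -c "
from go import *
avg(4)"
```

```text
t 10.35 clamp xy mm -85.1 0.1 z 214.7 | geo th 0.573 r 105.4 | fx 2.53 fz 4.61 pushN 5.25 tq [ -0.89 -46.06 -45.64  -0.58   0.59  -0.  ] wt [ 0.144 -0.396 -0.016]
```

Call:
{"name": "carry_out", "arguments": {
  "commands": [
    [[-0.1,0,0.18,0],[0,0,0,0]]
  ]
}}

```text
t: 10.52
tool_pos: [0.5084, -0.1978, 0.2124]
orientation: [-3.111, -0.438, 0.001]
force: [-0.3, -0.7, -0.6]
opening: 0.0008
```

```bash
python3 -c "
from go import *
avg(4)"
```

```text
t 10.72 clamp xy mm -87.0 0.5 z 211.8 | geo th 0.606 r 105.7 | fx -0.12 fz 0.01 pushN -0.04 tq [ 7.000e-02 -4.894e+01 -4.922e+01  1.000e-01 -7.000e-02 -1.000e-02] wt [-0.003  0.036  0.012]
```

Click 3 came at about 0.59, with the push falling from 5.3 N to 0. Next is click 4, with smaller steps near it.

Call:
{"name": "carry_out", "arguments": {
  "commands": [
    [[-0.09,0,0.18,0],[-0.09,0,0.18,0],[-0.08,0,0.19,0],[-0.08,0,0.19,0],[0,0,0,0]]
  ]
}}

```text
t: 11.13
tool_pos: [0.505, -0.1987, 0.2047]
orientation: [-3.111, -0.438, 0.001]
force: [-0.8, 1.2, 0.8]
opening: 0.0005
```

```bash
python3 -c "
from go import *
avg(4)"
```

```text
t 11.33 clamp xy mm -89.9 0.2 z 205.1 | geo th 0.675 r 105.5 | fx 0.13 fz 0.12 pushN 0.16 tq [-1.000e-02 -4.820e+01 -4.861e+01  7.000e-02 -5.000e-02 -1.000e-02] wt [ 0.007 -0.001  0.012]
```

Call:
{"name": "carry_out", "arguments": {
  "commands": [
    [[-0.08,0,0.19,0],[0,0,0,0]]
  ]
}}

```text
t: 11.5
tool_pos: [0.5047, -0.1991, 0.2034]
orientation: [3.111, 0.438, 0.001]
force: [0.2, -0.1, 1.7]
opening: 0.0003
```

```bash
python3 -c "
from go import *
avg(4)"
```

```text
t 11.70 clamp xy mm -90.5 0.1 z 203.5 | geo th 0.691 r 105.4 | fx 0.56 fz 0.99 pushN 1.12 tq [-1.100e-01 -4.760e+01 -4.796e+01 -1.000e-02  7.000e-02 -0.000e+00] wt [ 0.001 -0.072 -0.028]
```

Call:
{"name": "carry_out", "arguments": {
  "commands": [
    [[-0.08,0,0.19,0],[0,0,0,0]]
  ]
}}

```text
t: 11.87
tool_pos: [0.504, -0.1993, 0.2016]
orientation: [3.111, 0.438, 0.001]
force: [0.6, 0.9, 2.5]
opening: 0.0004
```

```bash
python3 -c "
from go import *
avg(4)"
```

```text
t 12.07 clamp xy mm -91.2 0.1 z 201.6 | geo th 0.710 r 105.4 | fx 0.93 fz 2.19 pushN 2.37 tq [ -0.32 -46.84 -47.02  -0.17   0.27  -0.  ] wt [ 0.01  -0.202  0.007]
```

Call:
{"name": "carry_out", "arguments": {
  "commands": [
    [[-0.07,0,0.19,0],[0,0,0,0]]
  ]
}}

```text
t: 12.23
tool_pos: [0.5033, -0.1995, 0.1997]
orientation: [3.111, 0.438, 0.001]
force: [1.7, 0.3, 2.9]
opening: 0.0007
```

```bash
python3 -c "
from go import *
avg(4)"
```

```text
t 12.43 clamp xy mm -91.9 0.1 z 199.7 | geo th 0.729 r 105.4 | fx 1.98 fz 3.21 pushN 3.63 tq [ -0.46 -46.11 -46.15  -0.28   0.43  -0.  ] wt [ 0.048 -0.261 -0.022]
```

Now single steps of about 0.01 rad.

Call:
{"name": "carry_out", "arguments": {
  "commands": [
    [[-0.04,0,0.1,0],[0,0,0,0]]
  ]
}}

```text
t: 12.6
tool_pos: [0.503, -0.1996, 0.1987]
orientation: [3.111, 0.438, 0.001]
force: [2.7, 0.8, 4.4]
opening: -0.0001
```

```bash
python3 -c "
from go import *
avg(4)"
```

```text
t 12.80 clamp xy mm -92.3 0.1 z 198.7 | geo th 0.739 r 105.5 | fx 2.45 fz 3.99 pushN 4.50 tq [ -0.68 -45.51 -45.35  -0.44   0.64  -0.  ] wt [ 0.084 -0.402  0.022]
```

Call:
{"name": "carry_out", "arguments": {
  "commands": [
    [[-0.04,0,0.1,0],[0,0,0,0]]
  ]
}}

```text
t: 12.97
tool_pos: [0.5026, -0.1997, 0.1978]
orientation: [3.111, 0.438, 0.001]
force: [2.1, 0.7, 4.6]
opening: 0.0006
```

```bash
python3 -c "
from go import *
avg(4)"
```

```text
t 13.17 clamp xy mm -92.6 0.1 z 197.8 | geo th 0.748 r 105.4 | fx 2.92 fz 4.89 pushN 5.49 tq [ -0.87 -45.03 -44.8   -0.58   0.72  -0.  ] wt [ 0.111 -0.468 -0.006]
```

Call:
{"name": "carry_out", "arguments": {
  "commands": [
    [[-0.04,0,0.1,0],[0,0,0,0]]
  ]
}}

```text
t: 13.33
tool_pos: [0.5024, -0.1997, 0.197]
orientation: [3.111, 0.438, 0.002]
force: [2.5, 1.0, 7.1]
opening: 0.0004
```

```bash
python3 -c "
from go import *
avg(4)"
```

```text
t 13.53 clamp xy mm -92.9 0.1 z 197.0 | geo th 0.756 r 105.4 | fx 2.88 fz 5.95 pushN 6.48 tq [ -1.07 -44.56 -44.36  -0.71   0.7   -0.  ] wt [ 0.171 -0.483  0.005]
```

Call:
{"name": "carry_out", "arguments": {
  "commands": [
    [[-0.03,0,0.1,0],[0,0,0,0]]
  ]
}}

```text
t: 13.7
tool_pos: [0.5022, -0.1998, 0.1962]
orientation: [3.11, 0.438, 0.002]
force: [1.9, 1.3, 6.2]
opening: 0.0002
```

```bash
python3 -c "
from go import *
avg(4)"
```

```text
t 13.90 clamp xy mm -93.1 0.0 z 196.2 | geo th 0.764 r 105.4 | fx 3.02 fz 7.34 pushN 7.86 tq [-1.160e+00 -4.400e+01 -4.394e+01 -7.600e-01  5.600e-01 -1.000e-02] wt [ 0.228 -0.414 -0.001]
```

Call:
{"name": "carry_out", "arguments": {
  "commands": [
    [[-0.03,0,0.1,0],[0,0,0,0]]
  ]
}}

```text
t: 14.07
tool_pos: [0.5013, -0.1999, 0.1946]
orientation: [3.111, 0.438, -0.0]
force: [0.1, 0.1, 0.2]
opening: 0.0005
```

```bash
python3 -c "
from go import *
avg(4)"
```

```text
t 14.27 clamp xy mm -94.5 0.5 z 193.8 | geo th 0.789 r 106.0 | fx 0.10 fz 0.81 pushN 0.81 tq [  0.08 -48.07 -48.51   0.1    0.08   0.  ] wt [-0.04  -0.067  0.006]
```

Click 4 was felt: the push fell from 7.9 N to 0.8 N. Now I'll ease into a light, steady push in tiny steps.

Call:
{"name": "carry_out", "arguments": {
  "commands": [
    [[-0.01,0,0.05,0],[0,0,0,0],[0,0,0,0]]
  ]
}}

```text
t: 14.52
tool_pos: [0.501, -0.1998, 0.1936]
orientation: [-3.11, -0.438, 0.001]
force: [-0.2, -0.1, 0.4]
opening: 0.0006
```

```bash
python3 -c "
from go import *
import cv2
avg(6)
a=robot.read_camera('side')[80:235,140:320,::-1]
cv2.imwrite('pics/s4.png',cv2.resize(a,None,fx=4,fy=4,interpolation=2))"
```

```text
t 14.82 clamp xy mm -94.0 0.2 z 193.9 | geo th 0.787 r 105.6 | fx 0.13 fz 0.06 pushN 0.09 tq [-1.000e-02 -4.790e+01 -4.848e+01  6.000e-02 -4.000e-02 -0.000e+00] wt [ 0.018  0.    -0.003]
```

View pics/s4.png

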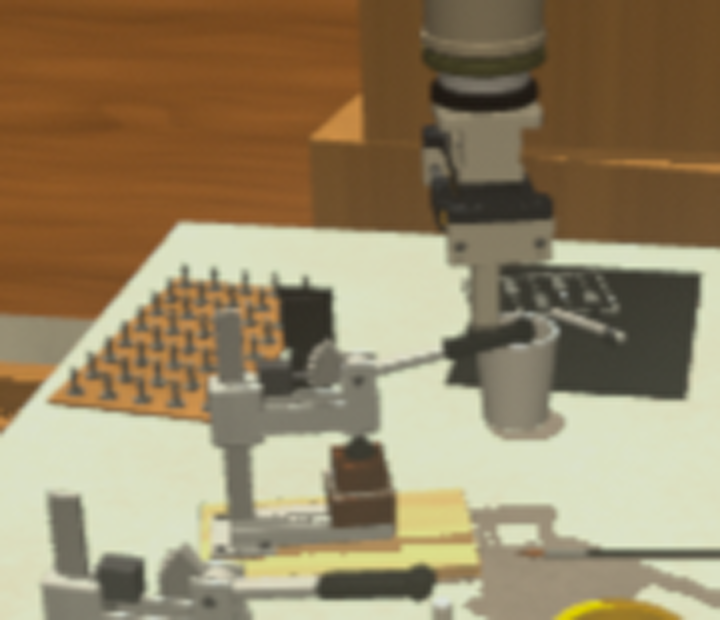

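The picture shows the lever nearly level, with its grip end at crop (525,330). The fingertips are over the grip at about (485,340), with no contact force. I'll approach in 0.6 mm steps.

Call:
{"name": "carry_out", "arguments": {
  "commands": [
    [[-0.02,0,0.07,0],[0,0,0,0]]
  ]
}}

```text
t: 15.03
tool_pos: [0.5011, -0.2, 0.1933]
orientation: [3.111, 0.438, 0.0]
force: [0.5, -0.7, 0.2]
opening: 0.0004
```

```bash
python3 -c "
from go import *
avg(5)"
```

```text
t 15.28 clamp xy mm -94.1 0.2 z 193.4 | geo th 0.792 r 105.6 | fx -0.07 fz -0.26 pushN -0.27 tq [-0.000e+00 -4.781e+01 -4.835e+01  6.000e-02 -1.000e-02 -0.000e+00] wt [-0.007  0.017  0.002]
```

Call:
{"name": "carry_out", "arguments": {
  "commands": [
    [[-0.02,0,0.06,0],[0,0,0,0]]
  ]
}}

```text
t: 15.45
tool_pos: [0.501, -0.2001, 0.1928]
orientation: [3.111, 0.438, 0.0]
force: [1.2, -1.0, 1.6]
opening: 0.0005
```

```bash
python3 -c "
from go import *
avg(5)"
```

```text
t 15.70 clamp xy mm -94.3 0.2 z 192.9 | geo th 0.797 r 105.6 | fx 0.24 fz 0.70 pushN 0.74 tq [-1.100e-01 -4.746e+01 -4.794e+01 -2.000e-02  5.000e-02 -0.000e+00] wt [ 0.02  -0.072  0.   ]
```

Call:
{"name": "carry_out", "arguments": {
  "commands": [
    [[-0.02,0,0.06,0],[0,0,0,0]]
  ]
}}

```text
t: 15.87
tool_pos: [0.5008, -0.2001, 0.1922]
orientation: [3.111, 0.438, 0.0]
force: [0.3, 0.4, 1.9]
opening: 0.0005
```

```bash
python3 -c "
from go import *
avg(5)"
```

```text
t 16.12 clamp xy mm -94.5 0.2 z 192.2 | geo th 0.804 r 105.6 | fx 1.02 fz 0.94 pushN 1.13 tq [ -0.23 -47.21 -47.58  -0.11   0.16  -0.  ] wt [ 0.021 -0.108  0.011]
```

Call:
{"name": "carry_out", "arguments": {
  "commands": [
    [[-0.01,0,0.06,0],[0,0,0,0]]
  ]
}}

```text
t: 16.28
tool_pos: [0.5007, -0.2002, 0.1916]
orientation: [3.111, 0.438, 0.0]
force: [0.9, -0.4, 0.7]
opening: 0.0004
```

```bash
python3 -c "
from go import *
avg(5)"
```

```text
t 16.53 clamp xy mm -94.6 0.2 z 191.6 | geo th 0.810 r 105.6 | fx 1.36 fz 1.26 pushN 1.50 tq [ -0.19 -47.07 -47.43  -0.08   0.16   0.  ] wt [ 0.031 -0.087  0.015]
```

Call:
{"name": "carry_out", "arguments": {
  "commands": [
    [[-0.01,0,0.06,0],[0,0,0,0]]
  ]
}}

```text
t: 16.7
tool_pos: [0.5005, -0.2002, 0.1909]
orientation: [3.111, 0.438, -0.0]
force: [0.5, -0.3, 1.0]
opening: 0.0005
```

```bash
python3 -c "
from go import *
avg(5)"
```

```text
t 16.95 clamp xy mm -94.8 0.2 z 191.0 | geo th 0.816 r 105.6 | fx 0.73 fz 1.27 pushN 1.39 tq [-9.000e-02 -4.702e+01 -4.740e+01 -1.000e-02  1.300e-01  0.000e+00] wt [ 0.036 -0.102  0.002]
```

Call:
{"name": "carry_out", "arguments": {
  "commands": [
    [[-0.02,0,0.1,0],[0,0,0,0]]
  ]
}}

```text
t: 17.12
tool_pos: [0.5003, -0.2002, 0.1898]
orientation: [3.111, 0.438, -0.0]
force: [0.5, -0.2, 1.2]
opening: 0.0002
```

```bash
python3 -c "
from go import *
avg(5)"
```

```text
t 17.37 clamp xy mm -95.0 0.2 z 189.9 | geo th 0.826 r 105.5 | fx 0.38 fz 1.03 pushN 1.08 tq [  0.06 -47.17 -47.57   0.1    0.09   0.  ] wt [-0.042 -0.036  0.008]
```

Call:
{"name": "carry_out", "arguments": {
  "commands": [
    [[-0.02,0,0.1,0],[0,0,0,0]]
  ]
}}

```text
t: 17.53
tool_pos: [0.5001, -0.2003, 0.1889]
orientation: [-3.111, -0.438, 0.0]
force: [0.1, 0.1, 1.4]
opening: 0.0006
```

```bash
python3 -c "
from go import *
avg(5)"
```

```text
t 17.78 clamp xy mm -95.2 0.2 z 188.9 | geo th 0.836 r 105.5 | fx 0.02 fz 1.02 pushN 1.01 tq [  0.19 -47.17 -47.65   0.2   -0.     0.  ] wt [-0.062  0.011  0.01 ]
```

Call:
{"name": "carry_out", "arguments": {
  "commands": [
    [[-0.01,0,0.1,0],[-0.01,0,0.1,0],[0,0,0,0]]
  ]
}}

```text
t: 18.03
tool_pos: [0.4998, -0.2004, 0.1868]
orientation: [-3.111, -0.438, 0.001]
force: [-1.1, 0.6, 1.2]
opening: 0.0004
```

```bash
python3 -c "
from go import *
avg(5)"
```

```text
t 18.28 clamp xy mm -95.4 0.2 z 186.8 | geo th 0.856 r 105.2 | fx -0.67 fz 1.15 pushN 1.03 tq [  0.26 -47.37 -47.91   0.26  -0.11   0.  ] wt [-0.054  0.088  0.001]
```

Call:
{"name": "carry_out", "arguments": {
  "commands": [
    [[-0.01,0,0.1,0],[0,0,0,0]]
  ]
}}

```text
t: 18.45
tool_pos: [0.4998, -0.2003, 0.1859]
orientation: [-3.111, -0.438, 0.0]
force: [-1.0, -0.9, 2.6]
opening: 0.0004
```

```bash
python3 -c "
from go import *
avg(5)"
```

```text
t 18.70 clamp xy mm -95.5 0.2 z 186.0 | geo th 0.864 r 105.1 | fx -1.12 fz 1.86 pushN 1.67 tq [  0.29 -47.06 -47.81   0.3   -0.34  -0.  ] wt [-0.033  0.199  0.007]
```

Call:
{"name": "carry_out", "arguments": {
  "commands": [
    [[-0.03,0,0.07,0],[0,0,0,0],[0,0,0,0],[0,0,0,0],[0,0,0,0],[0,0,0,0]]
  ]
}}

```text
t: 19.2
tool_pos: [0.4997, -0.2004, 0.1853]
orientation: [3.111, 0.438, 0.0]
force: [1.1, -0.4, 2.5]
opening: 0.0005
```

```bash
python3 -c "
from go import *
avg(8)
avg(8)
import cv2
a=robot.read_camera('side')
cv2.imwrite('pics/s5f.png',a[:,:,::-1]);a=a[80:235,140:320,::-1]
cv2.imwrite('pics/s5.png',cv2.resize(a,None,fx=4,fy=4,interpolation=2))"
```

```text
t 19.60 clamp xy mm -95.7 0.2 z 185.3 | geo th 0.870 r 105.1 | fx 0.06 fz 2.25 pushN 2.23 tq [ -0.21 -46.57 -47.14  -0.06  -0.15  -0.  ] wt [ 0.088  0.031 -0.009]
t 20.00 clamp xy mm -95.7 0.2 z 185.3 | geo th 0.870 r 105.2 | fx 0.21 fz 2.42 pushN 2.42 tq [ -0.32 -46.47 -46.98  -0.14  -0.1   -0.  ] wt [ 0.13   0.001 -0.006]
```

View pics/s5.png

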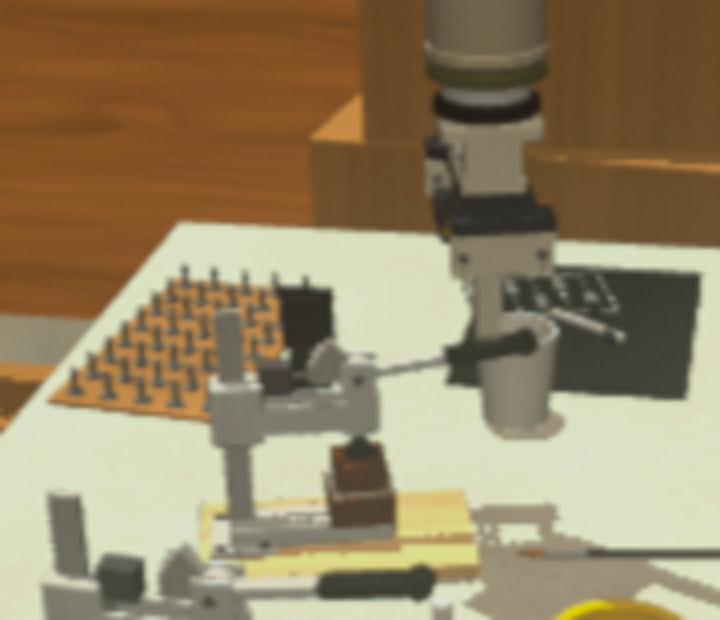

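View pics/s5f.png

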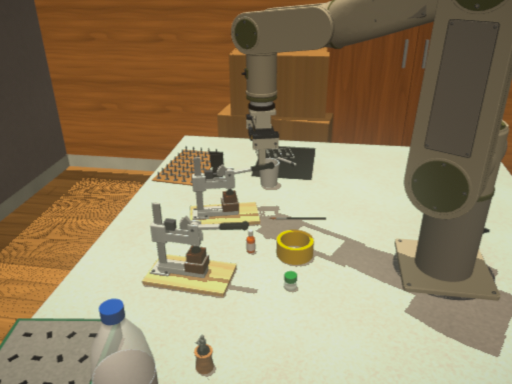

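The push holds steady at about 2.3 N. In the pictures the plinth, at crop (360,485), and the bystanders look just as before, and the fingertips bear on the grip at about (490,345). I'm handing the job in.

```bash
python3 -c "
from plant import robot
print(robot.close_job())"
```

```text
the job is handed in; nothing more can be done
None
```

I pressed the raised lever down with closed fingertips, counted four clicks, stopped before a fifth, and handed the job in while still pushing lightly on the lever. The arm's clock read about 20 s of the 72 s allowed.

| Click | Lever angle (rad) | Push before (N) | Push after (N) |
|---|---|---|---|
| 1 | about 0.24 | 5.8 | about 0 |
| 2 | about 0.41 | 5.4 | about 0 |
| 3 | about 0.59 | 5.3 | about 0 |
| 4 | about 0.775 | 7.9 | 0.8 |

- **Final hold:** the push averaged 2.2 N, then 2.4 N, over the last 0.8 s before hand-in, with the fingers not moving.
- **Lever position:** it rests at about 0.87 rad by fingertip position, short of the fifth click at about 0.96. This is past the pawl's 0.80 stop because the lever resisted with only about 1 N there. I eased it on until it bore a little over 2 N.
- **Surroundings:** in the last side picture the plinth, the set clamp and the bystanders in view look unmoved. I checked this by eye only, without measuring.
- **Disagreement:** the click angles came out about 0.01 rad below the stated ones, which is within the calibration error.

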